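# Set up the duck inspection slide and its lamp

## Task

Crank the handwheel of the green inspection slide until the black pointer of the duck's carriage stands level with the red flag of the lamp, so that the duck is under the lamp. Then roll the orange edge wheel of the grey lamp control box until its white needle stands at the green mark, and let go. Move the carriage only by its handwheel, do not shift the lamp, leave the duck standing on its carriage and do not disturb the other things on the table.

Things in the scene. Friction and masses are not known exactly. Their poses are not given: they have to be found in the camera images.
- stand: Green inspection slide, fixed. Origin: on the table under its bed; z up. Bed: x -85 to 105, y -150 to 150, 36 mm high; at its -x side a gearbox (110 x 120 x 40 mm high) with the handwheel (upright axis at x -140, y 0 mm). White scale strip between handwheel and carriage. Lamp: bent steel post at x 118, round head 76 mm across over x 30, 210 to 243 mm above the table.
- handwheel_grip (a point): Point on the handwheel's upright axis, 93 mm above the table, at the top of its yellow grip bar: 86 long, 24 wide, 35 mm high, upright sides, on a wheel disc (radius 52 mm, top 58 mm above the table). The point turns with the wheel: its x axis runs along the bar. Grip the bar across its 24 mm width from above.
- handwheel (a joint): Turn of the handwheel, rad, 0 to 4.5, starts at 0 (bar along the stand's x axis); grows CLOCKWISE seen from above. One rad moves the carriage 22 mm towards the stand's +y. Friction 0.13 to 0.15 N m with the carriage; it stays where it is left.
- carriage: Carriage of the slide: aluminium plate 110 (x -45 to 65) x 90 mm (y) with a cork top 60 mm above the table. Origin: at table level under its middle line; axes as the stand. It slides along the stand's y, driven by the handwheel; do not push it.
- pointer (a point): Tip of the black pointer of the carriage, at the white scale strip, 49 mm above the table; it moves with the carriage along the stand's y; axes as the stand. Its y in the stand's frame is that of the carriage's middle, -45 mm at the start.
- lamp_flag (a point): Red flag (14 x 8 mm, 12 mm high) on the scale strip, part of the lamp: it shows where along the stand's y the lamp's middle is. 49 mm above the table, axes as the stand. The lamp stands 50 to 85 mm towards the stand's +y from the pointer's start. It is clamped by friction and must stay there.
- duck: Unfired clay duck on the carriage, 120 long (beak to its +x), 60 wide, 98 mm high, about 0.26 kg. Origin: middle of its underside, which rests on the cork, 60 mm above the table; z up.
- console: Grey lamp control box, fixed, 130 (x) x 220 (y) x 70 mm high. Origin: on the table under its middle, z up. Its flat top has a slot (22 x 72 mm, long side along y, middle at x -30, y 0 mm) with the edge wheel; farther to +x lies a black scale, 48 x 140 mm, along y, with the white needle and the green mark.
- wheel_crown (a point): Fixed point of the box: the crown (highest point) of the orange edge wheel, 84 mm above the table, 14 mm above the box's top; axes as the box. The wheel has radius 42 mm, width 16 mm, its axle runs along the box's x, 42 mm above the table.
- edgewheel (a joint): Turn of the edge wheel, rad, 0 to 3.33, starts at 0 to 0.4; grows when the crown moves to the box's +y (rim travel 42 mm a rad). One rad moves the needle 30 mm to the box's +y. Friction 0.03 N m (0.7 N at the rim): a fingertip pressed lightly on the crown (3 to 10 N) and moved along y rolls it; it stays where it is left.
- needle (a point): Middle of the white needle (30 x 4 mm, lying across the black scale), 72 mm above the table, axes as the box. It moves along the box's y and cannot be touched.
- green_mark (a point): Green mark (16 x 8 mm) at the far (+x) edge of the black scale, 72 mm above the table, axes as the box. It is the wanted place of the needle along the box's y, 45 to 85 mm from the needle's zero end; it cannot be touched.
- duck_c: Clay duck, size as the other duck, standing on the table behind the control box, between it and the plywood board of ducks at the back right. Origin under its middle. Bystander.
- bowl: White bowl, 120 across, 55 mm high, on the left. Origin under its middle. Bystander.
- jar: Amber jar, 70 across, 90 mm high, on the left. Origin under its middle. Bystander.
- brush: Brush, 170 mm long, lying on the left in front. Bystander.
- spatula: Spatula, 180 mm long, lying on the right in front. Bystander.
- cup: Blue cup, 72 across, 85 mm high, on the table beyond the right (-y) end of the control box. Origin under its middle. Bystander.
Things that resemble listed ones, but are neither listed nor needed, are in the scene too. What is shaped like the duck but pink or turquoise is not meant.

How it is judged:
By the outcome, as a careful person would: the job done as asked, in the order asked, and still so for the second after the job is handed in, with the robot touching nothing.
It also fails if it takes over 61 s, if anything falls off the work surface, if the arm or the gripper's body presses on something with over 40 N, if the wrist force passes 120 N, or if a joint passes its speed limit or range.

## Robot

A 6-joint arm with a two-finger parallel gripper is mounted at the origin on the work surface. World frame = base frame: x ahead of the robot, y to its left, z up, the work surface at z = 0. Lengths are in m, angles in rad, forces in N, time in s.
With the tool pointing down it reaches from about 0.35 to 0.975 m from the base axis. Payload 4.9 kg.
Tool frame: the origin (TCP) lies midway between the tips of the shut fingers; the grasp point (between the pads) lies 19 mm behind it; z points along the fingers, y is the direction in which the jaws open and shut (so a half turn about z gives the same grasp; the last joint's range is limited). The gripper opens to 85 mm and grips with 20 to 120 N. Pads are 22 mm wide; open, the fingers measure 114 mm over their backs; the gripper's body (76 mm by 85 mm) begins 54 mm behind the grasp point. The pads swing forward as they close: fully open they stand 13 mm farther back than shut.
Start: joints at [-1.25, 0.053, 1.613, -0, 1.476, -0.119], TCP at [0.266, -0.566, 0.231] pointing down, gripper open.
Joint ranges: [-3.01, 3.01], [-1.01, 2.22], [0.06, 2.58], [-1.02, 4.17], [0.09, 2.62], [-3.14, 3.14]. Speed limits (rad/s): [2.57, 2.57, 3.14, 3.14, 3.14, 3.14].

## Interface

Orientations are given as a unit quaternion [w, x, y, z].
In Python, from plant import manip, cams gives the robot as it stands.
- The arm moves only by the tool jog_arm, never from a script. Its argument "targets" is a list of rows, each a list of 4 numbers: the shift along the tool's x, y, z in m, then the turn about the tool's z in degrees. A call has 1 to 5 rows; each row is the pose to reach, as a shift and turn from the pose commanded when the call began, along the tool's axes at that moment; what a row does not reach only later rows make up. A row lasts 1/12 s, in which the tool goes at most 41.7 mm and 7.16 degrees, less where a joint would pass 70% of its speed; a pose out of reach is approached as far as the arm can. A call with a gripper value outside its range is refused whole. "fingers" is the opening, from 0 (shut) to 1 (fully open), set as the call begins (left out, the last holds). The fingers move at their own pace and stop on an object; the grip force is fixed at half the most. Time passes only in rows, so rows that repeat a pose let the fingers close. It gives the time, the measured TCP pose, the force and the opening at its end, in the units of the state.
- manip.state(): the state, without advancing time (a new reading comes with each control period).
- cams.grab_frame(name): name is "scene" or "top"; returns the picture (384x512x3 uint8, red, green, blue); there is no depth.
- cams.get_calibration(name): a dict with "camera_matrix" (3x3 intrinsics, pixels), "cam_to_world" (4x4, takes a point from camera to world coordinates). Camera axes: x right, y up, looking along -z (the intrinsics and any distortion apply to the point x, -y, -z); pixel columns grow to the right and rows downward; lengths in m; the calibration is good to about 2 mm. A picture is of the moment at which its call begins. get_calibration takes no time and is no camera call.
- manip.job_done(): hands the job in, once; it reports no verdict.
The state is a dict: "time": time; "joint_pos": joint angles; "joint_vel": joint speeds; "joint_efforts": joint torques, N m; "tool_pos": TCP position; "tool_rot": TCP orientation; "contact_force": force on the tool from outside, world axes, zero at the start; "ft_torque": the same for the moment, N m; "gripper_width": opening from 0.0 (shut) to 1.0 (fully open).
Only numpy, scipy, OpenCV 4.12 (cv2) and the standard library are available. Lean on these libraries where they do the work, as an engineer would, in place of code of your own. Each camera call takes 0.05 s, during which the arm holds its last target. There are 200 camera calls.

## Working session

There is one attempt and no reset: what is moved stays moved. The work goes in short steps, Python scripts to look and compute and a tool call to move; the robot and the scene stay as the last step left them, time stands still between calls to the robot, and variables do not carry over. Pictures are saved under pics/ and viewed, about 8 in all and at most 12, crops included, and the job is handed in when it is done.

Besides the shell and the picture viewer there is one more tool, called after "Request:" as name(argument=value, ...) on one line, values as JSON. jog_arm: Moves the arm, as the interface text tells. Its arguments: {"type":"object","properties":{"targets":{"type":"array"},"fingers":{"type":"number"}},"required":["targets"]}

```bash
ls; mkdir -p pics; cat > h.py <<'E'
import numpy as np, cv2
from plant import manip, cams
def grab(n,f,crop=None,s=1):
    im=cams.grab_frame(n); cv2.imwrite('pics/raw_'+f,im[:,:,::-1])
    save(im[:,:,::-1],f,crop,s)
def save(im,f,crop=None,s=1):
    if crop: x0,y0,x1,y1=crop; im=im[y0:y1,x0:x1]
    cv2.imwrite('pics/'+f,cv2.resize(im,None,fx=s,fy=s,interpolation=cv2.INTER_CUBIC))
def px2w(n,u,v,z):
    c=cams.get_calibration(n);K=np.array(c['camera_matrix']);T=np.array(c['cam_to_world'])
    d=c.get('distortion'); 
    p=np.linalg.inv(K)@[u,v,1]; r=T[:3,:3]@[p[0],-p[1],-p[2]]; o=T[:3,3]
    return o+r*(z-o[2])/r[2]
def w2px(n,P):
    c=cams.get_calibration(n);K=np.array(c['camera_matrix']);T=np.array(c['cam_to_world'])
    q=T[:3,:3].T@(np.array(P)-T[:3,3]); p=K@[q[0],-q[1],-q[2]]; return p[:2]/p[2]
E
python3 - <<'E'
from h import *
grab('scene','s0.png',None,1.5); grab('top','t0.png',None,1.5)
for n in('scene','top'):
    c=cams.get_calibration(n); print({k:np.round(v,3).tolist() if not isinstance(v,str) else v for k,v in c.items()})
s=manip.state(); print(s)
E
```

```text
pics
{'camera_matrix': [[358.397, 0.0, 253.039], [0.0, 358.397, 182.782], [0.0, 0.0, 1.0]], 'cam_to_world': [[-0.37, -0.796, 0.478, 1.121], [0.929, -0.314, 0.197, 0.279], [-0.007, 0.517, 0.856, 1.29], [0.0, 0.0, 0.0, 1.0]]}
{'camera_matrix': [[435.152, 0.0, 257.503], [0.0, 435.152, 194.232], [0.0, 0.0, 1.0]], 'cam_to_world': [[0.0, 0.996, -0.088, 0.372], [-1.0, -0.002, -0.023, -0.005], [-0.023, 0.088, 0.996, 1.379], [0.0, 0.0, 0.0, 1.0]]}
{'time': 0.1, 'joint_pos': array([-1.25001433e+00,  5.33017476e-02,  1.61418340e+00,  1.42031916e-06,
        1.47601479e+00, -1.18980960e-01]), 'joint_vel': array([ 0.00202113, -0.00038966, -0.00395169,  0.0005465 ,  0.00176333,
       -0.00025987]), 'joint_efforts': array([ 4.24321051e-04, -3.94903636e+01, -3.71362031e+01, -1.12579526e-04,
        3.93318624e-03, -2.46785299e-05]), 'tool_pos': array([ 0.26590574, -0.56497404,  0.23016325]), 'tool_rot': array([-9.48865751e-04,  9.75922878e-01,  2.18113792e-01, -9.53567645e-05]), 'contact_force': array([ 0.15443592, -0.34751097,  0.70160939]), 'ft_torque': array([ 0.01111828, -0.0295491 , -0.0312045 ]), 'gripper_width': 0.9977601541772487}
```

View pics/s0.png

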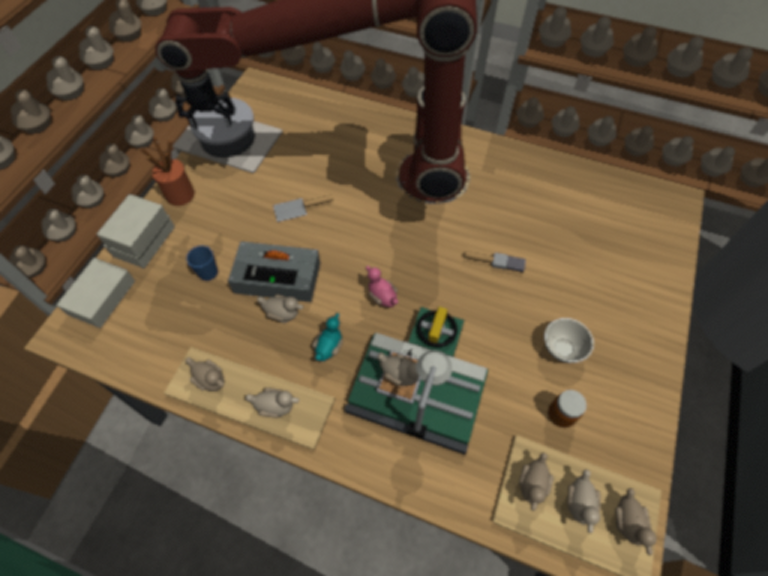

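View pics/t0.png

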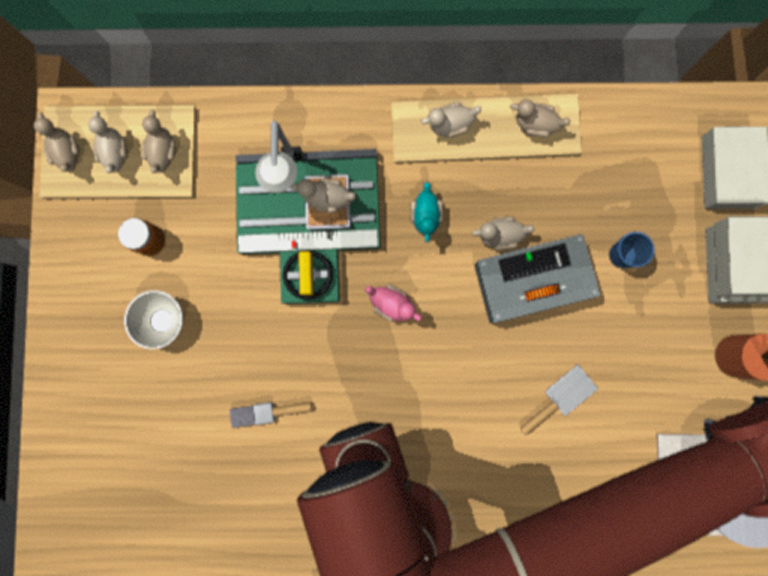

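The top view (shown at 1.5x) has the green slide at about (308,205), the yellow grip bar at (305,272), the red flag at (294,244), and the console at (540,280) with its orange wheel at (542,293). The possible mix-ups are:
- **Duck:** the one on the carriage is at (327,194). The pink (393,303), turquoise (427,212) and plain duck_c (503,233) are not meant.
- **Orange:** the pot at (745,357) is not the orange wheel.

I'll check both choices in one enlarged crop.

```bash
python3 - <<'E'
from h import *
im=cv2.imread('pics/raw_t0.png')
a=cv2.resize(im[95:210,150:262],None,fx=5,fy=5,interpolation=cv2.INTER_CUBIC)[:575]
b=cv2.resize(im[150:225,310:412],None,fx=5,fy=5,interpolation=cv2.INTER_CUBIC)
cv2.imwrite('pics/c1.png',a); cv2.imwrite('pics/c2.png',cv2.resize(im[150:225,310:412],None,fx=7,fy=7,interpolation=cv2.INTER_CUBIC))
E
```

```text
(no output)
```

View pics/c1.png

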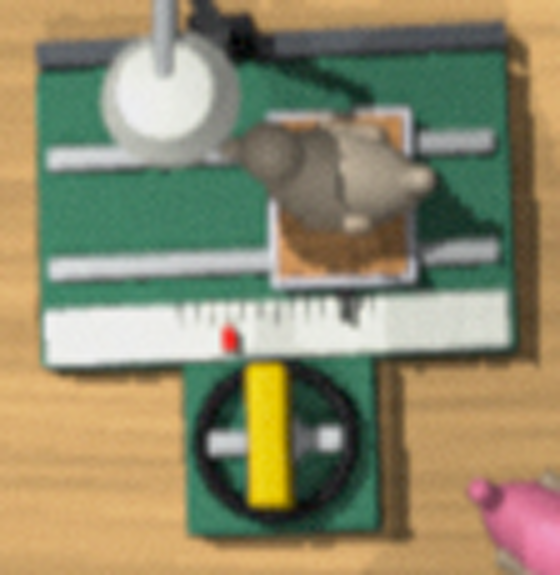

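View pics/c2.png

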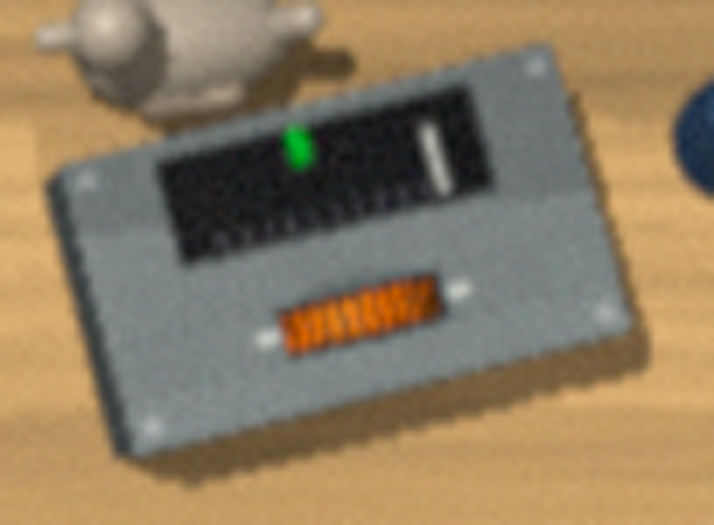

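The choice holds. Crop 1 shows the bar from (266,364) to (270,508), the flag at (231,340) and the pointer tip at about (350,318). Crop 2 shows the wheel centre at (363,314), the needle at (436,158) and the mark at (300,148).

```bash
python3 - <<'E'
from h import *
f=lambda x,y:((x+.5)/5-.5+150,(y+.5)/5-.5+95)
g=lambda x,y:((x+.5)/7-.5+310,(y+.5)/7-.5+150)
P=lambda q,z:px2w('top',*q,z)
e1,e2=P(f(266,364),.093),P(f(270,508),.093)
sx=P(f(44,366),.036);sx2=P(f(515,346),.036)
print('bar',e1,e2,(e1+e2)/2,np.linalg.norm(e1-e2),'bed edge',sx,sx2,np.degrees(np.arctan2(*(sx2-sx)[:2])))
fl,pt=P(f(231,338),.055),P(f(350,318),.049); print('flag',fl,'ptr',pt)
w1,w2=P(g(268,337),.07),P(g(458,290),.07); print('wheel',(w1+w2)/2,P(g(362,315),.077))
y=w1-w2; print('console yaw deg of +y from world y',np.degrees(np.arctan2(-y[0],y[1])))
tl,tr,br=P(g(52,182),.07),P(g(545,48),.07),P(g(634,326),.07);print('box mid',(tl+br)/2, np.linalg.norm(tl-tr),np.linalg.norm(tr-br)); y=tl-tr;print(np.degrees(np.arctan2(-y[0],y[1])))
n,m=P(g(436,158),.072),P(g(300,148),.072);print('needle',n,'mark',m)
E
```

```text
bar [0.56592141 0.18867328 0.093     ] [0.4794472  0.18529459 0.093     ] [0.5226843  0.18698394 0.093     ] 0.08654018836975959 bed edge [0.57369189 0.33677088 0.036     ] [0.58536871 0.04159346 0.036     ] 177.734636730121
flag [0.58791452 0.21625551 0.055     ] ptr [0.60116109 0.14343396 0.049     ]
wheel [ 0.48619012 -0.28671813  0.07      ] [ 0.48493768 -0.28477743  0.077     ]
console yaw deg of +y from world y 13.8601031133714
box mid [ 0.51201102 -0.27815993  0.07      ] 0.22056064811128412 0.12539503211619402
15.171677808403041
needle [ 0.55308937 -0.31888582  0.072     ] mark [ 0.55759735 -0.26076597  0.072     ]
```

```bash
cat >> h.py <<'E'
from scipy.spatial.transform import Rotation as R
def pose():
    s=manip.state(); q=s['tool_rot']; M=R.from_quat([q[1],q[2],q[3],q[0]]).as_matrix()
    return s,np.array(s['tool_pos']),M,np.degrees(np.arctan2(M[1,0],M[0,0]))
def plan(tgt,turn,n,rows=5):
    """rows for n calls to reach world tgt with a turn (deg about tool z)"""
    s,p,M,psi=pose(); d=(np.array(tgt)-p)/n; a=turn/n
    for i in range(n):
        t=M.T@d; print([[round(float(v),4) for v in t*k/rows]+[round(a*k/rows,2)] for k in range(1,rows+1)])
        M=M@R.from_euler('z',a,degrees=True).as_matrix()
E
python3 - <<'E'
from h import *
s,p,M,psi=pose(); print(psi, M.round(3).tolist())
plan([.5227,.187,.2],-(182.25-psi),5)
E
```

```text
25.196541369272328 [[0.905, 0.426, -0.001], [0.426, -0.905, 0.002], [0.0, -0.002, -1.0]]
[[0.0221, -0.0228, 0.0013, np.float64(-6.28)], [0.0442, -0.0457, 0.0025, np.float64(-12.56)], [0.0663, -0.0685, 0.0038, np.float64(-18.85)], [0.0884, -0.0914, 0.005, np.float64(-25.13)], [0.1105, -0.1142, 0.0063, np.float64(-31.41)]]
[[0.0308, -0.008, 0.0013, np.float64(-6.28)], [0.0615, -0.016, 0.0025, np.float64(-12.56)], [0.0923, -0.0239, 0.0038, np.float64(-18.85)], [0.1231, -0.0319, 0.005, np.float64(-25.13)], [0.1538, -0.0399, 0.0063, np.float64(-31.41)]]
[[0.0304, 0.0092, 0.0013, np.float64(-6.28)], [0.0608, 0.0185, 0.0025, np.float64(-12.56)], [0.0912, 0.0277, 0.0038, np.float64(-18.85)], [0.1217, 0.0369, 0.005, np.float64(-25.13)], [0.1521, 0.0461, 0.0063, np.float64(-31.41)]]
[[0.0211, 0.0237, 0.0013, np.float64(-6.28)], [0.0423, 0.0474, 0.0025, np.float64(-12.56)], [0.0634, 0.0712, 0.0038, np.float64(-18.85)], [0.0846, 0.0949, 0.005, np.float64(-25.13)], [0.1057, 0.1186, 0.0063, np.float64(-31.41)]]
[[0.0057, 0.0313, 0.0013, np.float64(-6.28)], [0.0114, 0.0625, 0.0025, np.float64(-12.56)], [0.0171, 0.0938, 0.0038, np.float64(-18.85)], [0.0227, 0.1251, 0.005, np.float64(-25.13)], [0.0284, 0.1564, 0.0063, np.float64(-31.41)]]
```

Request:
jog_arm(targets=[[0.022, -0.023, 0.001, -6.3], [0.044, -0.046, 0.0025, -12.6], [0.066, -0.0685, 0.004, -18.8], [0.088, -0.091, 0.005, -25.1], [0.1105, -0.114, 0.006, -31.4]])

```text
time: 0.52
tool_pos: [0.3176, -0.4137, 0.2245]
tool_rot: [-0.001, 0.879, 0.476, 0.0]
contact_force: [0.7, 0.5, -0.3]
gripper_width: 0.998
```

Works as predicted. Continuing with the remaining legs.

Request:
jog_arm(targets=[[0.031, -0.008, 0.001, -6.3], [0.0615, -0.016, 0.0025, -12.6], [0.092, -0.024, 0.004, -18.8], [0.123, -0.032, 0.005, -25.1], [0.154, -0.04, 0.006, -31.4]])

```text
time: 0.93
tool_pos: [0.3689, -0.263, 0.2187]
tool_rot: [-0.0, 0.718, 0.696, 0.0]
contact_force: [0.6, -0.1, -0.0]
gripper_width: 1.004
```

Request:
jog_arm(targets=[[0.03, 0.009, 0.001, -6.3], [0.061, 0.0185, 0.0025, -12.6], [0.091, 0.028, 0.004, -18.8], [0.122, 0.037, 0.005, -25.1], [0.152, 0.046, 0.006, -31.4]])

```text
time: 1.35
tool_pos: [0.4201, -0.1127, 0.2128]
tool_rot: [-0.0, 0.502, 0.865, 0.0]
contact_force: [-0.2, -0.3, -0.1]
gripper_width: 1.0
```

Request:
jog_arm(targets=[[0.021, 0.024, 0.001, -6.3], [0.042, 0.047, 0.0025, -12.6], [0.063, 0.071, 0.004, -18.8], [0.085, 0.095, 0.005, -25.1], [0.106, 0.1185, 0.006, -31.4]])

```text
time: 1.77
tool_pos: [0.4713, 0.0379, 0.2068]
tool_rot: [-0.0, 0.249, 0.968, -0.0]
contact_force: [0.2, 0.1, -0.1]
gripper_width: 1.002
```

Request:
jog_arm(targets=[[0.006, 0.031, 0.001, -6.3], [0.011, 0.0625, 0.0025, -12.6], [0.017, 0.094, 0.004, -18.8], [0.023, 0.125, 0.005, -25.1], [0.0285, 0.156, 0.006, -31.4]])

```text
time: 2.18
tool_pos: [0.5225, 0.1878, 0.2006]
tool_rot: [-0.0, -0.022, 1.0, -0.0]
contact_force: [0.6, -0.2, 0.2]
gripper_width: 0.999
```

```bash
python3 - <<'E'
from h import *
grab('scene','s1.png',(215,180,345,310),5); 
s,p,M,psi=pose(); print(s['time'],p,psi,s['joint_pos'].round(2),s['contact_force'])
plan([.5227,.187,.11],-(((182.25-psi)+180)%360-180),1)
print(w2px('scene',[.5227,.187,.093]))
E
```

```text
2.2333 [0.52344226 0.19194346 0.20042446] -177.07927049927892 [ 0.22 -0.09  1.8   0.    1.43 -1.41] [-1.92410634  1.47039654  0.05047055]
[[0.0002, -0.001, 0.0181, np.float64(0.13)], [0.0004, -0.0021, 0.0362, np.float64(0.27)], [0.0006, -0.0031, 0.0542, np.float64(0.4)], [0.0008, -0.0042, 0.0723, np.float64(0.54)], [0.001, -0.0052, 0.0904, np.float64(0.67)]]
[291.78065054 213.33473016]
```

View pics/s1.png

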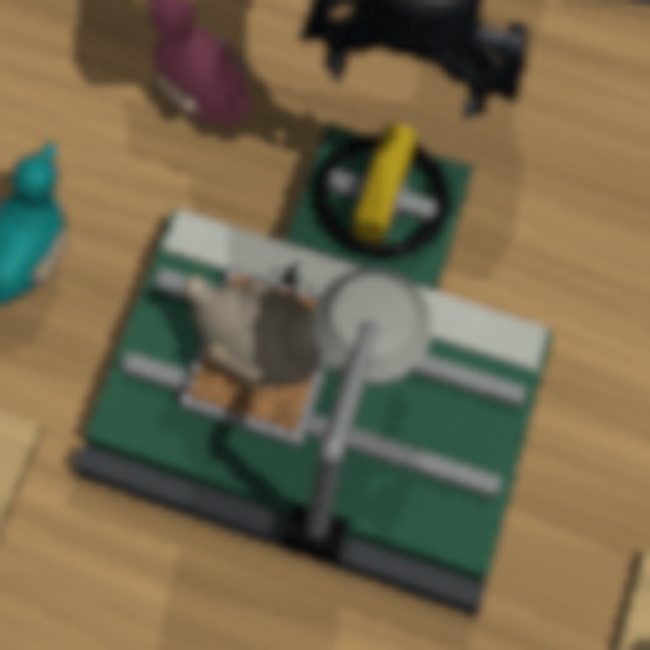

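The crop shows the bar centred at about (388,170), where I predicted (384,167), and the open gripper is above it and clear of the lamp. Next I'll go down and let the arm settle.

Request:
jog_arm(targets=[[0, 0, 0.02, 0], [0, 0, 0.045, 0], [0, 0, 0.075, 0], [0, 0, 0.075, 0], [0, 0, 0.075, 0]])

```text
time: 2.65
tool_pos: [0.5208, 0.1858, 0.1241]
tool_rot: [-0.003, -0.019, 1.0, -0.0]
contact_force: [0.3, 0.0, 0.3]
gripper_width: 1.001
```

```bash
python3 - <<'E'
from h import *
s,p,M,psi=pose(); print(s['time'],p,psi,s['contact_force'])
plan([.5227,.187,.063],-(((182.25-psi)+180)%360-180),1)
E
```

```text
2.65 [0.52080176 0.18578128 0.12409392] -177.80568595182928 [0.29228189 0.01363684 0.25309298]
[[-0.0005, 0.0002, 0.0122, np.float64(-0.01)], [-0.0009, 0.0005, 0.0244, np.float64(-0.02)], [-0.0014, 0.0007, 0.0366, np.float64(-0.03)], [-0.0018, 0.001, 0.0489, np.float64(-0.04)], [-0.0023, 0.0012, 0.0611, np.float64(-0.06)]]
```

Request:
jog_arm(targets=[[-0.0015, 0.001, 0.015, 0], [-0.002, 0.001, 0.035, 0], [-0.002, 0.001, 0.055, 0], [-0.002, 0.001, 0.061, 0], [-0.002, 0.001, 0.061, 0]])

```text
time: 3.07
tool_pos: [0.5243, 0.187, 0.0652]
tool_rot: [-0.001, -0.019, 1.0, -0.0]
contact_force: [-0.1, -0.2, -0.3]
gripper_width: 0.997
```

Request:
jog_arm(targets=[[0, 0, 0, 0], [0, 0, 0, 0]], fingers=0.45)

```text
time: 3.23
tool_pos: [0.5261, 0.1875, 0.0677]
tool_rot: [0.002, -0.019, 1.0, 0.0]
contact_force: [0.2, 0.1, 0.7]
gripper_width: 0.747
```

```bash
python3 - <<'E'
from h import *
s,p,M,psi=pose(); print(s['time'],p,psi,s['contact_force'],s['ft_torque'],s['gripper_width'],s['joint_pos'].round(2))
E
```

```text
3.2333 [0.52614529 0.18754479 0.06765179] -177.80771740887857 [0.19623128 0.14039059 0.73275821] [-0.04736414  0.00588815  0.00389438] 0.7471238697696244 [ 0.21  0.05  1.9   0.    1.18 -1.4 ]
```

Request:
jog_arm(targets=[[0, 0, 0, 0], [0, 0, 0, 0], [0, 0, 0, 0], [0, 0, 0, 0]])

```text
time: 3.57
tool_pos: [0.5248, 0.1873, 0.0658]
tool_rot: [0.0, -0.019, 1.0, 0.0]
contact_force: [-0.2, 0.7, 0.1]
gripper_width: 0.45
```

```bash
python3 - <<'E'
from h import *
s,p,M,psi=pose(); print(s['time'],p,psi,s['contact_force'],s['gripper_width'],M[:,2])
plan([.5227,.187,.063],-(((182.25-psi)+180)%360-180),1,1)
E
```

```text
3.5667 [0.52484811 0.18731023 0.06580028] -177.80540856011584 [-0.200721    0.74513935  0.09852957] 0.4498361437274594 [ 6.70438570e-04  1.85486317e-04 -9.99999758e-01]
[[0.0022, -0.0002, 0.0028, np.float64(-0.06)]]
```

Request:
jog_arm(targets=[[0.002, 0, 0.003, 0], [0.002, 0, 0.003, 0], [0.002, 0, 0.003, 0]])

```text
time: 3.82
tool_pos: [0.5221, 0.1871, 0.0618]
tool_rot: [-0.0, -0.019, 1.0, -0.0]
contact_force: [-1.1, 1.1, 0.5]
gripper_width: 0.449
```

Request:
jog_arm(targets=[[0, 0, 0, 0], [0, 0, 0, 0], [0, 0, 0, 0], [0, 0, 0, 0], [0, 0, 0, 0]], fingers=0)

```text
time: 4.23
tool_pos: [0.5225, 0.1874, 0.0624]
tool_rot: [-0.0, -0.019, 1.0, 0.0]
contact_force: [-1.4, 1.4, 0.7]
gripper_width: 0.275
```

```bash
python3 - <<'E'
from h import *
s,p,M,psi=pose(); print(s['time'],p,psi,s['contact_force'],s['ft_torque'],s['gripper_width'],M[:,2])
E
```

```text
4.2333 [0.52246319 0.18735912 0.06235145] -177.79534500912527 [-1.37016393  1.36455489  0.69571541] [0.19380522 0.20228898 0.0936694 ] 0.2750471935697031 [-3.74129853e-04  2.96169966e-04 -9.99999886e-01]
```

Firm grip: opening 0.275 × 85 = 23.4 mm, with little side force. Now I'll crank clockwise, which is a positive tool turn.

Request:
jog_arm(targets=[[0, 0, 0, 4], [0, 0, 0, 10], [0, 0, 0, 17], [0, 0, 0, 24], [0, 0, 0, 30]])

```text
time: 4.65
tool_pos: [0.5228, 0.1889, 0.0623]
tool_rot: [0.0, 0.243, 0.97, 0.002]
contact_force: [1.3, 8.9, -2.3]
gripper_width: 0.274
```

Request:
jog_arm(targets=[[0, 0, 0, 6], [0, 0, 0, 12], [0, 0, 0, 18], [0, 0, 0, 24], [0, 0, 0, 30]])

```text
time: 5.07
tool_pos: [0.524, 0.1902, 0.0624]
tool_rot: [0.0, 0.485, 0.874, 0.004]
contact_force: [8.5, 14.3, -7.1]
gripper_width: 0.27
```

```bash
python3 - <<'E'
from h import *
s,p,M,psi=pose(); print(s['time'],p,psi,s['contact_force'],s['ft_torque'],s['gripper_width'],M[:,2], s['joint_pos'])
E
```

```text
5.0667 [0.52396255 0.19017371 0.06239789] 121.9210895391171 [ 8.54556665 14.28995791 -7.08926708] [ 1.56153425 -0.65001375  0.22261385] 0.2695843254114042 [ 0.00448601  0.00636753 -0.99996966] [ 0.21198218  0.05587749  1.90767713  0.00573012  1.17231849 -0.34734333]
```

Request:
jog_arm(targets=[[0.0015, 0.003, 0, 2], [0.0015, 0.003, 0, 8], [0.0015, 0.003, 0, 14], [0.0015, 0.003, 0, 20]])

```text
time: 5.4
tool_pos: [0.525, 0.1906, 0.0623]
tool_rot: [0.0, 0.63, 0.777, 0.001]
contact_force: [3.4, 3.3, -3.2]
gripper_width: 0.269
```

```bash
python3 - <<'E'
from h import *
s,p,M,psi=pose(); print(s['time'],p,psi,s['contact_force'],s['ft_torque'],s['gripper_width'],M[:,2], M.T@s['contact_force'])
E
```

```text
5.4 [0.52499742 0.19060417 0.0623491 ] 101.92450879279491 [ 3.4312608  3.2504415 -3.1791646] [ 0.47069327 -0.29272964  0.18971479] 0.2685498243827679 [ 0.00187973  0.00116568 -0.99999755] [2.46893087 4.02220635 3.18939564]
```

Request:
jog_arm(targets=[[0.0005, 0.001, 0, 6], [0.0005, 0.001, 0, 12], [0.0005, 0.001, 0, 18], [0.0005, 0.001, 0, 24], [0.0005, 0.001, 0, 30]])

```text
time: 5.82
tool_pos: [0.5266, 0.1905, 0.0624]
tool_rot: [0.001, 0.809, 0.587, 0.001]
contact_force: [6.7, 0.5, -4.2]
gripper_width: 0.271
```

Request:
jog_arm(targets=[[0, 0, 0, 6], [0, 0, 0, 12], [0, 0, 0, 18], [0, 0, 0, 24], [0, 0, 0, 30]])

```text
time: 6.23
tool_pos: [0.5281, 0.1897, 0.0624]
tool_rot: [0.002, 0.934, 0.358, 0.003]
contact_force: [12.0, -4.0, -7.3]
gripper_width: 0.271
```

```bash
python3 - <<'E'
from h import *
s,p,M,psi=pose(); print(s['time'],p,psi,s['contact_force'],s['ft_torque'],s['gripper_width'],M[:,2], M.T@s['contact_force'],s['joint_pos'])
E
```

```text
6.2333 [0.52807464 0.18967661 0.06240808] 41.90867515141489 [12.03882518 -3.98443454 -7.33528778] [-0.26382845 -1.21137664  0.18318098] 0.27130763236741456 [ 0.00709217 -0.00146555 -0.99997378] [ 6.26644075 10.96344038  7.42631621] [ 0.21368221  0.06445246  1.89866337 -0.0031864   1.17185847  1.05427471]
```

Request:
jog_arm(targets=[[0.001, 0.0025, 0, 4], [0.001, 0.0025, 0, 10], [0.001, 0.0025, 0, 16], [0.001, 0.0025, 0, 23], [0.001, 0.0025, 0, 30]])

```text
time: 6.65
tool_pos: [0.5288, 0.1882, 0.0623]
tool_rot: [0.001, 0.995, 0.103, 0.001]
contact_force: [4.5, -5.7, -1.6]
gripper_width: 0.269
```

Request:
jog_arm(targets=[[0, 0, 0, 5], [0, 0, 0, 10], [0, 0, 0, 10], [0, 0, 0, 10]])

```text
time: 6.98
tool_pos: [0.5289, 0.1876, 0.0624]
tool_rot: [0.002, 1.0, 0.019, 0.001]
contact_force: [4.1, -6.9, -2.2]
gripper_width: 0.268
```

```bash
python3 - <<'E'
from h import *
s,p,M,psi=pose(); print(s['time'],p,psi,s['contact_force'],s['ft_torque'],s['gripper_width'],M[:,2], M.T@s['contact_force'],s['joint_pos'])
a=cams.grab_frame('top')[:,:,::-1]; b=cams.grab_frame('scene')[:,:,::-1]
cv2.imwrite('pics/raw_t2.png',a);cv2.imwrite('pics/raw_s2.png',b)
a=cv2.resize(a[95:185,150:262],None,fx=3.5,fy=3.5,interpolation=2);b=cv2.resize(b[200:290,215:327],None,fx=3.5,fy=3.5,interpolation=2)
cv2.imwrite('pics/v2.png',np.hstack([a,b]))
E
```

```text
6.9833 [0.52890227 0.18764371 0.06237316] 2.1463916550785918 [ 4.09815333 -6.91695914 -2.18164142] [-0.6251427  -0.32045267 -0.091932  ] 0.26769179396863907 [ 0.00261025 -0.00332328 -0.99999107] [3.83078733 7.0580614  2.21530616] [ 0.21022841  0.06779008  1.89520442 -0.00410982  1.17674188  1.74514177]
```

View pics/v2.png

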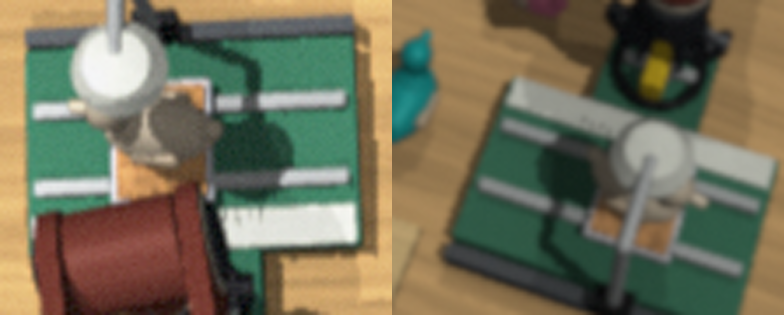

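The view shows the wheel half-turned and the carriage under the lamp; its right edge moved 22.4 px, or about 68 mm. The arm hides the flag in the top view, so I'll measure flag and pointer more finely in the starting picture.

```bash
python3 - <<'E'
from h import *
im=cv2.imread('pics/raw_t0.png')
c=im[152:172,180:236]; cv2.imwrite('pics/v3.png',cv2.resize(c,None,fx=14,fy=14,interpolation=cv2.INTER_CUBIC))
b,g,r=[im[...,i].astype(float) for i in range(3)]
w=np.clip(r-np.maximum(b,g)-60,0,None); w[:150]=0;w[175:]=0;w[:,:180]=0;w[:,230:]=0
v,u=np.nonzero(w); ww=w[v,u]; print('red',(u*ww).sum()/ww.sum(),(v*ww).sum()/ww.sum(),u.min(),u.max(),v.min(),v.max())
E
```

```text
red 195.35264227642276 162.33739837398375 194 197 160 164
```

View pics/v3.png

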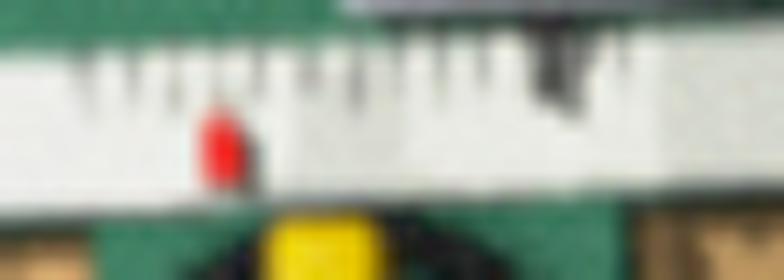

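```bash
python3 - <<'E'
from h import *
f=lambda x,y:((x+.5)/5-.5+150,(y+.5)/5-.5+95)
k=lambda x,y:((x+.5)/14-.5+180,(y+.5)/14-.5+152)
P=lambda q,z:px2w('top',*q,z)
a=np.radians(2.25); ey=np.array([-np.sin(a),np.cos(a),0])
fl=P(k(222,148),.049)@ey
print('flag',fl,'ptr',[P(k(x,100),.049)@ey for x in(545,555,565)])
L=[P(f(*q),.059)@ey for q in((274,287),(416,283),(266,115),(411,110))];print(np.round(L,4),np.mean(L))
B=[P(f(*q),.038)@ey for q in((44,366),(515,346),(40,55),(505,30))];print(np.round(B,4),np.mean(B[:2]),np.mean(B[2:]),'ptr=mid-45:',np.mean(B)-.045)
E
```

```text
flag 0.19522974968702841 ptr [np.float64(0.12329134303035098), np.float64(0.12107577703946124), np.float64(0.11886038380310691)]
[0.165  0.0773 0.1669 0.0768] 0.12148421025821109
[0.3135 0.0185 0.3123 0.0172] 0.16600680503193146 0.16475278555737805 ptr=mid-45: 0.12037979529465477
```

Request:
jog_arm(targets=[[0.0005, 0.0015, 0, 5], [0.0005, 0.0015, 0, 10], [0.0005, 0.0015, 0, 12], [0.0005, 0.0015, 0, 12], [0.0005, 0.0015, 0, 12]])

```text
time: 7.5
tool_pos: [0.5288, 0.187, 0.0623]
tool_rot: [0.001, 0.996, -0.085, 0.001]
contact_force: [2.6, -5.3, 0.4]
gripper_width: 0.269
```

Request:
jog_arm(targets=[[0, 0, 0, 0], [0, 0, 0, 0], [0, 0, 0, 0], [0, 0, 0, 0], [0, 0, 0, 0]], fingers=0.9)

```text
time: 7.92
tool_pos: [0.5282, 0.1883, 0.0624]
tool_rot: [-0.0, 0.996, -0.085, 0.0]
contact_force: [0.3, 0.3, 0.4]
gripper_width: 0.898
```

Request:
jog_arm(targets=[[0, 0, -0.02, 0], [0, 0, -0.05, 0], [0, 0, -0.085, 0], [0, 0, -0.12, 0], [0, 0, -0.14, 0]])

```text
time: 8.33
tool_pos: [0.5297, 0.1886, 0.2072]
tool_rot: [-0.001, 0.996, -0.085, 0.003]
contact_force: [1.7, 0.3, 1.3]
gripper_width: 0.9
```

```bash
python3 - <<'E'
from h import *
s,p,M,psi=pose(); print(s['time'],p,psi,s['contact_force'],s['gripper_width'],s['joint_pos'])
plan([.40,-.02,.20],0,2)
E
```

```text
8.3333 [0.52969265 0.18864426 0.20717739] -9.774524671922158 [1.72003486 0.29159113 1.32801763] 0.8996796689473008 [ 2.09673994e-01 -8.45190804e-02  1.78911462e+00  2.23828752e-04
  1.43102222e+00  1.95103081e+00]
[[-0.0092, 0.0228, 0.0006, 0.0], [-0.0185, 0.0455, 0.0012, 0.0], [-0.0277, 0.0683, 0.0018, 0.0], [-0.037, 0.0911, 0.0024, 0.0], [-0.0462, 0.1138, 0.0031, 0.0]]
[[-0.0092, 0.0228, 0.0006, 0.0], [-0.0185, 0.0455, 0.0012, 0.0], [-0.0277, 0.0683, 0.0018, 0.0], [-0.037, 0.0911, 0.0024, 0.0], [-0.0462, 0.1138, 0.0031, 0.0]]
```

Request:
jog_arm(targets=[[-0.009, 0.023, 0, 0], [-0.0185, 0.0455, 0, 0], [-0.028, 0.068, 0, 0], [-0.037, 0.091, 0, 0], [-0.046, 0.114, 0, 0]])

```text
time: 8.75
tool_pos: [0.4627, 0.083, 0.2024]
tool_rot: [-0.0, 0.996, -0.085, 0.0]
contact_force: [1.4, -0.5, -0.0]
gripper_width: 0.903
```

Request:
jog_arm(targets=[[-0.009, 0.023, 0, 0], [-0.0185, 0.0455, 0, 0], [-0.028, 0.068, 0, 0], [-0.037, 0.091, 0, 0], [-0.046, 0.114, 0, 0]])

```text
time: 9.17
tool_pos: [0.398, -0.0215, 0.2024]
tool_rot: [-0.0, 0.996, -0.085, 0.0]
contact_force: [0.3, 0.6, 1.0]
gripper_width: 0.899
```

```bash
python3 - <<'E'
from h import *
im=cams.grab_frame('top')[:,:,::-1]; cv2.imwrite('pics/raw_t4.png',im)
a=cv2.resize(im[95:210,150:262],None,fx=5,fy=5,interpolation=2)
c=cv2.resize(im[150:172,175:216],None,fx=14,fy=14,interpolation=cv2.INTER_CUBIC)
o=np.zeros((575,560,3),np.uint8); o[:575,:560]=a; o[575-308:,:]=c[:308,:560]
cv2.imwrite('pics/v4.png',np.vstack([a[:290],c]))
E
```

```text
Traceback (most recent call last):
ValueError: all the input array dimensions except for the concatenation axis must match exactly, but along dimension 1, the array at index 0 has size 560 and the array at index 1 has size 574
```

```bash
python3 - <<'E'
from h import *
im=cv2.imread('pics/raw_t4.png')
a=cv2.resize(im[95:210,150:262],None,fx=5,fy=5,interpolation=2)
c=cv2.resize(im[150:172,175:215],None,fx=14,fy=14,interpolation=cv2.INTER_CUBIC)
cv2.imwrite('pics/v4.png',np.vstack([a[:290],c]))
E
```

```text
(no output)
```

View pics/v4.png

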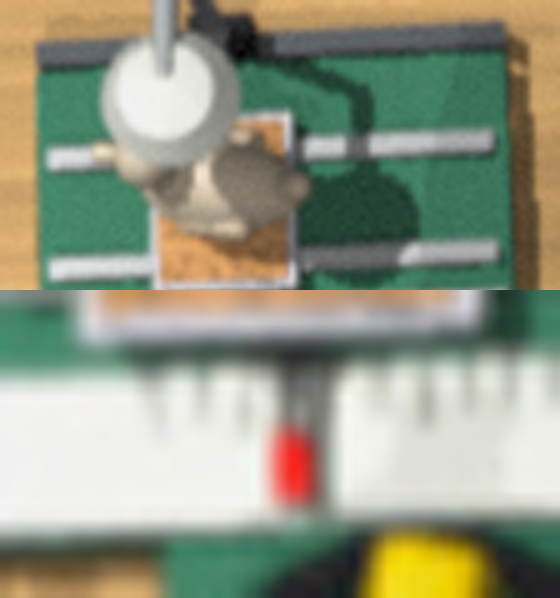

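The crop (14x lower half) shows the flag at about (294,470) with the pointer directly behind it, at about (296,400). The carriage's front corners are at about (83,335) and (485,325). I'll check this in numbers.

```bash
python3 - <<'E'
from h import *
f=lambda x,y:((x+.5)/5-.5+150,(y+.5)/5-.5+95)
k=lambda x,y:((x+.5)/14-.5+175,(y-290+.5)/14-.5+150)
P=lambda q,z:px2w('top',*q,z)
a=np.radians(2.25); ey=np.array([-np.sin(a),np.cos(a),0])
print('flag',P(k(294,468),.049)@ey,'ptr',[P(k(x,400),.049)@ey for x in(292,300,305)])
L=[P(k(*q),.059)@ey for q in((83,333),(485,324))];print('car',np.round(L,4),np.mean(L))
# sub-pixel shift of carriage between t0 and t4, via right plate edge
A=cv2.imread('pics/raw_t0.png',0).astype(float);B=cv2.imread('pics/raw_t4.png',0).astype(float)
A,B=[cv2.imread(f'pics/raw_{n}.png').astype(float) for n in('t0','t4')]
for r in range(137,151,3):
    for im,u0 in((A,224),(B,200)):
        row=im[r:r+3,u0:u0+14].mean(0); print(r,u0,row[:,0].astype(int).tolist())
b,g,r=[B[...,i] for i in range(3)]
w=np.clip(r-np.maximum(b,g)-60,0,None); w[:150]=0;w[175:]=0;w[:,:180]=0;w[:,230:]=0
v,u=np.nonzero(w); ww=w[v,u]; print('red',(u*ww).sum()/ww.sum(),(v*ww).sum()/ww.sum())
s=pose(); print(s[1],s[3]); 
E
```

```text
flag 0.1947975922869327 ptr [np.float64(0.19484108051983054), np.float64(0.19306367752768333), np.float64(0.19195285704696374)]
car [0.239  0.1502] 0.19460567504710224
137 224 [80, 74, 70, 65, 58, 49, 56, 76, 80, 55, 40, 40, 41, 43]
137 200 [92, 94, 95, 91, 85, 81, 77, 90, 107, 71, 50, 54, 53, 54]
140 224 [57, 46, 39, 43, 42, 40, 50, 79, 88, 59, 43, 42, 43, 43]
140 200 [67, 61, 65, 63, 58, 57, 63, 91, 112, 74, 49, 52, 49, 51]
143 224 [48, 48, 39, 38, 41, 43, 48, 74, 98, 76, 76, 86, 96, 114]
143 200 [55, 56, 60, 56, 55, 56, 58, 85, 109, 84, 71, 77, 77, 78]
146 224 [65, 68, 68, 67, 67, 70, 78, 113, 155, 102, 75, 108, 119, 113]
146 200 [78, 72, 68, 68, 71, 69, 70, 104, 154, 111, 103, 119, 109, 101]
149 224 [151, 154, 136, 118, 109, 109, 133, 146, 149, 86, 40, 46, 68, 80]
149 200 [127, 122, 117, 117, 122, 140, 141, 172, 205, 125, 64, 59, 67, 86]
red 195.39945652173913 162.16485507246378
[ 0.39660581 -0.02417263  0.20225369] -9.91371277198617
```

The pointer is within about 1 mm of the flag (carriage middle 0.1946, flag 0.1948 along y), so the handwheel is done. Next is the edge wheel: shut the fingers, then move above the start of the stroke with tool x along −y of the box.

```bash
python3 - <<'E'
from h import *
s,p,M,psi=pose(); plan([.489,-.2986,.14],psi+75.5,2)
E
```

```text
[[0.0138, 0.0254, 0.0063, np.float64(6.56)], [0.0277, 0.0508, 0.0126, np.float64(13.12)], [0.0415, 0.0763, 0.0189, np.float64(19.68)], [0.0553, 0.1017, 0.0252, np.float64(26.23)], [0.0691, 0.1271, 0.0315, np.float64(32.79)]]
[[0.0254, 0.0139, 0.0063, np.float64(6.56)], [0.0508, 0.0278, 0.0126, np.float64(13.12)], [0.0762, 0.0416, 0.0189, np.float64(19.68)], [0.1016, 0.0555, 0.0252, np.float64(26.23)], [0.127, 0.0694, 0.0315, np.float64(32.79)]]
```

Request:
jog_arm(targets=[[0.014, 0.0255, 0.006, 6.6], [0.028, 0.051, 0.0125, 13.1], [0.0415, 0.076, 0.019, 19.7], [0.055, 0.102, 0.025, 26.2], [0.069, 0.127, 0.0315, 32.8]], fingers=0)

```text
time: 9.63
tool_pos: [0.4454, -0.1592, 0.1708]
tool_rot: [-0.0, 0.931, -0.366, 0.0]
contact_force: [-0.6, 0.3, -0.1]
gripper_width: 0.185
```

Request:
jog_arm(targets=[[0.0255, 0.014, 0.006, 6.6], [0.051, 0.028, 0.0125, 13.1], [0.076, 0.0415, 0.019, 19.7], [0.1015, 0.0555, 0.025, 26.2], [0.127, 0.0695, 0.0315, 32.8]])

```text
time: 10.05
tool_pos: [0.492, -0.2962, 0.1389]
tool_rot: [-0.0, 0.789, -0.614, 0.0]
contact_force: [0.0, 0.1, -0.1]
gripper_width: -0.003
```

Request:
jog_arm(targets=[[0, 0, 0, 0], [0, 0, 0, 0], [0, 0, 0, 0], [0, 0, 0, 0], [0, 0, 0, 0]])

```text
time: 10.47
tool_pos: [0.4916, -0.294, 0.1398]
tool_rot: [-0.0, 0.792, -0.611, 0.0]
contact_force: [0.0, 0.8, 0.7]
gripper_width: -0.002
```

```bash
python3 - <<'E'
from h import *
s,p,M,psi=pose(); print(s['time'],p,psi,s['contact_force'],s['gripper_width'],M[:,2])
plan([.489,-.2986,.09],psi+75.5,1)
im=cams.grab_frame('scene')[:,:,::-1]; cv2.imwrite('pics/raw_s5.png',im)
a=im[145:215,130:230]; cv2.imwrite('pics/v5.png',cv2.resize(a,None,fx=7,fy=7,interpolation=2))
print(w2px('scene',[.486,-.286,.084]))
E
```

```text
10.4667 [ 0.49156208 -0.29395024  0.13980029] -75.30489364386267 [0.03460035 0.82369027 0.73427949] -0.0017154072897043809 [ 5.54093716e-04 -2.67663900e-04 -9.99999811e-01]
[[0.0008, 0.0007, 0.01, np.float64(0.04)], [0.0015, 0.0015, 0.0199, np.float64(0.08)], [0.0023, 0.0022, 0.0299, np.float64(0.12)], [0.0031, 0.0029, 0.0398, np.float64(0.16)], [0.0038, 0.0037, 0.0498, np.float64(0.2)]]
[183.17667649 168.00238555]
```

View pics/v5.png

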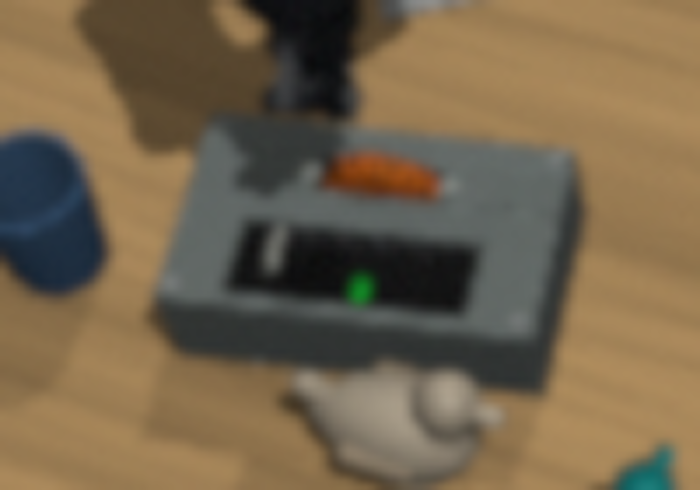

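The crop confirms the crown at about (382,162), where I predicted (376,164). The needle is at (275,250) and the mark at (360,290), and the fingers are shut above the start of the stroke. Now a gentle descent.

Request:
jog_arm(targets=[[0.001, 0.001, 0.012, 0], [0.002, 0.002, 0.027, 0], [0.003, 0.003, 0.04, 0], [0.004, 0.0035, 0.048, 0], [0.004, 0.0035, 0.05, 0]])

```text
time: 10.93
tool_pos: [0.4877, -0.2987, 0.0865]
tool_rot: [-0.0, 0.791, -0.612, -0.002]
contact_force: [-0.4, 0.0, -0.5]
gripper_width: 0.002
```

Request:
jog_arm(targets=[[0, 0, 0, 0], [0, 0, 0, 0], [0, 0, 0, 0], [0, 0, 0, 0]])

```text
time: 11.27
tool_pos: [0.4897, -0.3001, 0.0903]
tool_rot: [0.0, 0.791, -0.612, 0.001]
contact_force: [-0.1, -1.0, -0.3]
gripper_width: 0.001
```

```bash
python3 - <<'E'
from h import *
s,p,M,psi=pose(); print(s['time'],p,psi,s['contact_force'],M[:,2])
plan([.489,-.2986,.0835],psi+75.5,1,1)
E
```

```text
11.2667 [ 0.48971689 -0.30011291  0.09029617] -75.40135677952499 [-0.08117326 -0.98337931 -0.27071404] [ 0.00134095 -0.00104883 -0.99999855]
[[-0.0017, 0.0003, 0.0068, np.float64(0.1)]]
```

Request:
jog_arm(targets=[[-0.002, 0, 0.002, 0], [-0.003, 0, 0.004, 0], [-0.003, 0, 0.0055, 0], [-0.003, 0, 0.006, 0], [-0.003, 0, 0.0065, 0]])

```text
time: 11.68
tool_pos: [0.4887, -0.2972, 0.0838]
tool_rot: [0.0, 0.791, -0.611, 0.0]
contact_force: [-2.3, 0.7, 6.3]
gripper_width: -0.004
```

Request:
jog_arm(targets=[[0, 0, 0, 0], [0, 0, 0, 0]])

```text
time: 11.85
tool_pos: [0.4887, -0.2973, 0.0838]
tool_rot: [0.0, 0.791, -0.612, 0.001]
contact_force: [-1.8, -0.8, 5.1]
gripper_width: -0.002
```

Contact at 5 N. Rolling the first stroke towards the box's +y.

Request:
jog_arm(targets=[[-0.004, 0, 0, 0], [-0.01, 0, 0, 0], [-0.016, 0, 0, 0], [-0.022, 0, 0, 0], [-0.026, 0, 0, 0]])

```text
time: 12.27
tool_pos: [0.482, -0.2713, 0.083]
tool_rot: [-0.0, 0.791, -0.612, 0.0]
contact_force: [0.4, -0.1, 1.2]
gripper_width: 0.002
```

Request:
jog_arm(targets=[[0, 0, 0, 0], [0, 0, 0, 0]])

```text
time: 12.43
tool_pos: [0.4818, -0.2709, 0.0827]
tool_rot: [-0.0, 0.791, -0.611, -0.0]
contact_force: [0.3, 1.1, 3.2]
gripper_width: 0.001
```

```bash
python3 - <<'E'
from h import *
s,p,M,psi=pose(); print(s['time'],p,psi,s['contact_force'],M[:,2])
im=cams.grab_frame('scene')[:,:,::-1]; cv2.imwrite('pics/raw_s6.png',im)
def wn(n):
    im=cv2.imread(n)[145:215,130:230].astype(float); 
    r=im[31:41,32:68].min(2); print(n); print(r.astype(int)[2:8])
wn('pics/raw_s5.png');wn('pics/raw_s6.png')
E
```

```text
12.4333 [ 0.48182204 -0.27093687  0.08271348] -75.3848931680949 [0.2814305  1.09185755 3.18387189] [-4.17660540e-05  1.07463123e-03 -9.99999422e-01]
pics/raw_s5.png
[[95 87 64 35 22 34 64 91 86 57 40 40 43 39 39 45 52 56 56 58 62 68 69 67
  70 75 79 81 84 89 90 91 91 91 92 93]
 [93 79 52 27 23 41 78 95 78 45 27 28 30 28 27 27 35 38 35 35 36 44 47 44
  45 50 55 57 61 64 66 69 70 71 75 80]
 [92 72 42 21 21 49 86 94 65 33 22 22 22 20 20 21 24 27 28 29 26 30 34 32
  32 30 34 37 37 38 38 42 43 44 48 57]
 [87 64 34 20 26 55 93 94 57 23 18 19 16 14 15 14 19 18 23 22 21 23 25 24
  24 21 24 27 29 29 24 26 26 25 27 41]
 [79 52 25 19 26 53 87 87 50 22 17 17 12 13 15 14 14 17 20 20 21 20 20 19
  19 21 20 22 23 25 18 21 20 21 23 39]
 [74 42 24 20 26 46 68 64 36 16 16 14 14 15 13 16 18 17 18 20 18 18 20 18
  19 21 20 21 19 20 19 19 20 19 25 44]]
pics/raw_s6.png
[[95 87 65 36 22 24 31 32 35 37 51 77 83 62 45 45 50 50 47 49 53 57 59 58
  59 67 76 81 85 88 89 91 90 91 92 93]
 [93 79 52 26 19 19 22 24 26 29 55 94 98 61 33 30 32 33 30 28 29 37 39 36
  39 45 52 57 60 64 65 69 70 71 76 81]
 [91 72 41 22 17 20 18 20 20 31 62 95 93 53 26 21 23 23 24 21 20 25 28 26
  26 27 31 36 38 39 38 42 44 44 49 55]
 [87 64 35 19 16 16 19 20 20 41 76 95 78 43 21 19 17 17 16 18 15 18 21 20
  20 20 23 24 27 28 25 26 27 24 28 41]
 [79 51 28 19 20 18 19 19 23 47 85 94 66 32 18 16 14 16 14 14 13 16 14 17
  19 19 20 22 23 23 21 20 20 20 23 39]
 [72 41 21 17 19 18 18 19 23 52 86 90 55 25 18 13 16 15 15 15 13 12 13 15
  14 20 19 19 21 21 20 19 17 20 23 43]]
```

```bash
cat >> h.py <<'E'
def needle(cam,im,yaw=14.5,mid=(.512,-.278)):
    a=np.radians(yaw); ex=np.array([np.cos(a),np.sin(a)]); ey=np.array([-np.sin(a),np.cos(a)])
    X=np.arange(.005,.058,.0005);Y=np.arange(-.07,.07,.0005)
    uv=np.array([[w2px(cam,[*(np.array(mid)+x*ex+y*ey),.072]) for y in Y] for x in X]).astype(np.float32)
    w=cv2.remap(im,uv[...,0],uv[...,1],cv2.INTER_LINEAR).astype(float)
    b,g,r=w[...,0],w[...,1],w[...,2]
    p=w.min(2)[(X>.02)&(X<.04)].mean(0); p[:10]=0;p[-10:]=0
    i=p.argmax(); s=slice(max(i-10,0),i+11); q=np.clip(p[s]-np.percentile(p,50)-10,0,None); n=(Y[s]*q).sum()/q.sum()
    G=np.clip(g-np.maximum(r,b)-40,0,None); m=(G.sum(0)*Y).sum()/G.sum(); mx=(G.sum(1)*X).sum()/G.sum()
    return dict(needle=n,mark=m,markx=mx,togo=m-n,w=w)
E
python3 - <<'E'
from h import *
for c,n in(('top','t0'),('scene','s0'),('scene','s5'),('top','t4'),('scene','s6')):
  for yaw in (14,15):
    d=needle(c,cv2.imread(f'pics/raw_{n}.png'),yaw); d.pop('w'); print(n,yaw,{k:round(float(v)*1000,1) for k,v in d.items()})
E
```

```text
Traceback (most recent call last):
  File "h.py", line 30, in needle
    uv=np.array([[w2px(cam,[*(np.array(mid)+x*ex+y*ey),.072]) for y in Y] for x in X]).astype(np.float32)
                  ~~~~^^^^^^^^^^^^^^^^^^^^^^^^^^^^^^^^^^^^^^^
  File "h.py", line 15, in w2px
    c=cams.get_calibration(n);K=np.array(c['camera_matrix']);T=np.array(c['cam_to_world'])
ValueError: time passes only in moves, steps and waits
```

```bash
python3 - <<'E'
s=open('h.py').read()
s=s.replace("c=cams.get_calibration(n)","c=cal(n)").replace("def grab(","import functools\n@functools.cache\ndef cal(n): return cams.get_calibration(n)\ndef grab(",1)
open('h.py','w').write(s)
E
python3 - <<'E'
from h import *
for c,n in(('top','t0'),('scene','s0'),('scene','s5'),('top','t4'),('scene','s6')):
  for yaw in (14,15):
    d=needle(c,cv2.imread(f'pics/raw_{n}.png'),yaw); d.pop('w'); print(n,yaw,{k:round(float(v)*1000,1) for k,v in d.items()})
E
```

```text
t0 14 {'needle': -49.0, 'mark': 6.2, 'markx': 49.3, 'togo': 55.2}
t0 15 {'needle': -49.5, 'mark': 5.4, 'markx': 49.4, 'togo': 54.9}
s0 14 {'needle': -49.3, 'mark': 6.3, 'markx': 49.8, 'togo': 55.6}
s0 15 {'needle': -49.5, 'mark': 5.5, 'markx': 49.8, 'togo': 54.9}
s5 14 {'needle': -49.3, 'mark': 6.3, 'markx': 49.6, 'togo': 55.6}
s5 15 {'needle': -49.5, 'mark': 5.4, 'markx': 49.7, 'togo': 54.9}
t4 14 {'needle': -49.1, 'mark': 6.3, 'markx': 49.2, 'togo': 55.3}
t4 15 {'needle': -49.6, 'mark': 5.4, 'markx': 49.3, 'togo': 55.0}
s6 14 {'needle': -30.7, 'mark': 6.3, 'markx': 49.7, 'togo': 37.0}
s6 15 {'needle': -31.2, 'mark': 5.5, 'markx': 49.8, 'togo': 36.6}
```

The two cameras agree, and the needle followed the rim: 18.5 mm for a 26 mm stroke. That leaves 36.8 mm of needle travel, or about 51.5 mm at the rim. I'll lift, go back and do the second stroke.

Request:
jog_arm(targets=[[0, 0, -0.012, 0], [0, 0, -0.015, 0], [0.012, 0, -0.015, 0], [0.026, 0, -0.015, 0], [0.026, 0, -0.015, 0]])

```text
time: 12.9
tool_pos: [0.4891, -0.2997, 0.0982]
tool_rot: [0.0, 0.791, -0.612, 0.001]
contact_force: [-0.4, 0.2, 1.1]
gripper_width: 0.002
```

Request:
jog_arm(targets=[[0, 0, 0, 0], [0, 0, 0.004, 0], [0, 0, 0.008, 0], [0, 0, 0.011, 0], [0, 0, 0.013, 0]])

```text
time: 13.32
tool_pos: [0.4879, -0.2962, 0.0837]
tool_rot: [-0.0, 0.791, -0.611, -0.001]
contact_force: [-1.1, 0.1, 8.6]
gripper_width: -0.003
```

Request:
jog_arm(targets=[[0, 0, 0.001, 0], [0, 0, 0.002, 0], [0, 0, 0.002, 0]])

```text
time: 13.57
tool_pos: [0.4883, -0.2974, 0.0838]
tool_rot: [0.001, 0.791, -0.611, 0.0]
contact_force: [-3.0, -0.5, 4.3]
gripper_width: -0.001
```

Request:
jog_arm(targets=[[-0.004, 0, 0, 0], [-0.01, 0, 0, 0], [-0.016, 0, 0, 0], [-0.022, 0, 0, 0], [-0.026, 0, 0, 0]])

```text
time: 13.98
tool_pos: [0.4819, -0.271, 0.083]
tool_rot: [-0.0, 0.791, -0.611, 0.0]
contact_force: [-0.4, -0.7, 0.7]
gripper_width: -0.004
```

Request:
jog_arm(targets=[[0, 0, 0, 0], [0, 0, 0, 0]])

```text
time: 14.15
tool_pos: [0.4819, -0.2708, 0.0827]
tool_rot: [-0.0, 0.791, -0.611, -0.0]
contact_force: [-0.8, 1.9, 3.6]
gripper_width: 0.003
```

```bash
python3 - <<'E'
from h import *
im=cams.grab_frame('scene')[:,:,::-1].copy(); cv2.imwrite('pics/raw_s7.png',im)
for yaw in (14,15):
    d=needle('scene',im,yaw); d.pop('w'); print(yaw,{k:round(float(v)*1000,1) for k,v in d.items()})
E
```

```text
14 {'needle': -13.2, 'mark': 6.3, 'markx': 49.6, 'togo': 19.5}
15 {'needle': -13.7, 'mark': 5.4, 'markx': 49.7, 'togo': 19.1}
```

Request:
jog_arm(targets=[[0, 0, -0.012, 0], [0, 0, -0.015, 0], [0.012, 0, -0.015, 0], [0.026, 0, -0.015, 0], [0.027, 0, -0.015, 0]])

```text
time: 14.62
tool_pos: [0.4893, -0.3005, 0.0982]
tool_rot: [0.0, 0.791, -0.612, 0.001]
contact_force: [-0.4, -0.2, 0.2]
gripper_width: 0.004
```

Request:
jog_arm(targets=[[0, 0, 0, 0], [0, 0, 0.004, 0], [0, 0, 0.008, 0], [0, 0, 0.011, 0], [0, 0, 0.013, 0]])

```text
time: 15.03
tool_pos: [0.4881, -0.2971, 0.0837]
tool_rot: [-0.0, 0.791, -0.611, -0.001]
contact_force: [-2.1, 0.4, 8.6]
gripper_width: -0.006
```

Request:
jog_arm(targets=[[0, 0, 0.001, 0], [0, 0, 0.002, 0], [0, 0, 0.002, 0]])

```text
time: 15.28
tool_pos: [0.4886, -0.2983, 0.0838]
tool_rot: [0.001, 0.791, -0.611, 0.0]
contact_force: [-2.8, -0.4, 3.5]
gripper_width: -0.003
```

Request:
jog_arm(targets=[[-0.004, 0, 0, 0], [-0.01, 0, 0, 0], [-0.016, 0, 0, 0], [-0.022, 0, 0, 0], [-0.026, 0, 0, 0]])

```text
time: 15.7
tool_pos: [0.4822, -0.2721, 0.0832]
tool_rot: [-0.0, 0.791, -0.611, 0.0]
contact_force: [0.2, -0.4, 0.7]
gripper_width: 0.001
```

Request:
jog_arm(targets=[[0, 0, 0, 0], [0, 0, 0, 0]])

```text
time: 15.87
tool_pos: [0.4822, -0.2719, 0.0829]
tool_rot: [-0.0, 0.791, -0.611, -0.0]
contact_force: [-1.6, 2.2, 4.5]
gripper_width: -0.003
```

```bash
python3 - <<'E'
from h import *
im=cams.grab_frame('scene')[:,:,::-1].copy(); cv2.imwrite('pics/raw_s8.png',im)
for yaw in (14,15):
    d=needle('scene',im,yaw); d.pop('w'); print(yaw,{k:round(float(v)*1000,1) for k,v in d.items()})
E
```

```text
14 {'needle': 4.5, 'mark': 6.4, 'markx': 50.9, 'togo': 1.9}
15 {'needle': 4.0, 'mark': 5.5, 'markx': 51.0, 'togo': 1.6}
```

Request:
jog_arm(targets=[[-0.0015, 0, 0, 0], [-0.0025, 0, 0, 0], [-0.0025, 0, 0, 0]])

```text
time: 16.17
tool_pos: [0.4816, -0.2701, 0.0826]
tool_rot: [-0.0, 0.791, -0.612, 0.0]
contact_force: [1.1, -0.2, 1.9]
gripper_width: -0.004
```

```bash
python3 - <<'E'
from h import *
im=cams.grab_frame('scene')[:,:,::-1].copy(); cv2.imwrite('pics/raw_s9.png',im)
for yaw in (14,14.5,15):
    d=needle('scene',im,yaw); d.pop('w'); print(yaw,{k:round(float(v)*1000,1) for k,v in d.items()})
E
```

```text
14 {'needle': 5.9, 'mark': 6.3, 'markx': 51.3, 'togo': 0.4}
14.5 {'needle': 5.5, 'mark': 5.9, 'markx': 51.4, 'togo': 0.4}
15 {'needle': 5.4, 'mark': 5.4, 'markx': 51.4, 'togo': 0.0}
```

The needle is at the mark within about 0.4 mm. Lifting straight off and backing away for the last check.

Request:
jog_arm(targets=[[0, 0, -0.012, 0], [0, 0, -0.035, 0], [0, 0, -0.065, 0], [0, 0, -0.1, 0], [0, 0, -0.12, 0]])

```text
time: 16.63
tool_pos: [0.4823, -0.2709, 0.2072]
tool_rot: [-0.0, 0.791, -0.612, 0.002]
contact_force: [0.1, -0.3, 1.5]
gripper_width: 0.001
```

Request:
jog_arm(targets=[[0, 0.02, 0, 0], [0, 0.045, 0, 0], [0, 0.065, 0, 0], [0, 0.075, 0, 0], [0, 0.075, 0, 0]])

```text
time: 17.05
tool_pos: [0.4076, -0.2894, 0.203]
tool_rot: [0.0, 0.791, -0.612, -0.0]
contact_force: [-0.1, -0.7, -0.4]
gripper_width: 0.001
```

```bash
python3 - <<'E'
from h import *
for c in('scene','top'):
  im=cams.grab_frame(c)[:,:,::-1].copy(); cv2.imwrite(f'pics/raw_{c}9.png',im)
  for yaw in (14,15):
    d=needle(c,im,yaw); d.pop('w'); print(c,yaw,{k:round(float(v)*1000,1) for k,v in d.items()})
A=cv2.resize(im[90:230,60:430],None,fx=2.15,fy=2.15,interpolation=2); S=cv2.imread('pics/raw_scene9.png')
k=cv2.resize(im[150:172,175:215],None,fx=7,fy=7,interpolation=2); b=cv2.resize(S[150:205,140:220],None,fx=5,fy=5,interpolation=2)
o=np.zeros((A.shape[0]+275,795,3),np.uint8); o[:A.shape[0],:A.shape[1]]=A; o[A.shape[0]:A.shape[0]+154,:280]=k; o[A.shape[0]:,300:700]=b
cv2.imwrite('pics/v9.png',o); print(pose()[1])
E
```

```text
scene 14 {'needle': 6.0, 'mark': 6.5, 'markx': 51.4, 'togo': 0.6}
scene 15 {'needle': 5.4, 'mark': 5.6, 'markx': 51.5, 'togo': 0.2}
top 14 {'needle': 5.9, 'mark': 6.7, 'markx': 50.7, 'togo': 0.7}
top 15 {'needle': 5.4, 'mark': 5.8, 'markx': 50.8, 'togo': 0.4}Traceback (most recent call last):
  File "<stdin>", line 8, in <module>
ValueError: could not broadcast input array from shape (301,796,3) into shape (301,795,3)
```

```bash
python3 - <<'E'
from h import *
im=cv2.imread('pics/raw_top9.png'); S=cv2.imread('pics/raw_scene9.png')
A=cv2.resize(im[90:230,60:430],(796,301),interpolation=2)
k=cv2.resize(im[150:172,175:215],None,fx=7,fy=7,interpolation=2); b=cv2.resize(S[150:205,140:220],None,fx=5,fy=5,interpolation=2)
o=np.zeros((576,796,3),np.uint8); o[:301]=A; o[301:455,:280]=k; o[301:,300:700]=b
cv2.imwrite('pics/v9.png',o)
E
```

```text
(no output)
```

View pics/v9.png

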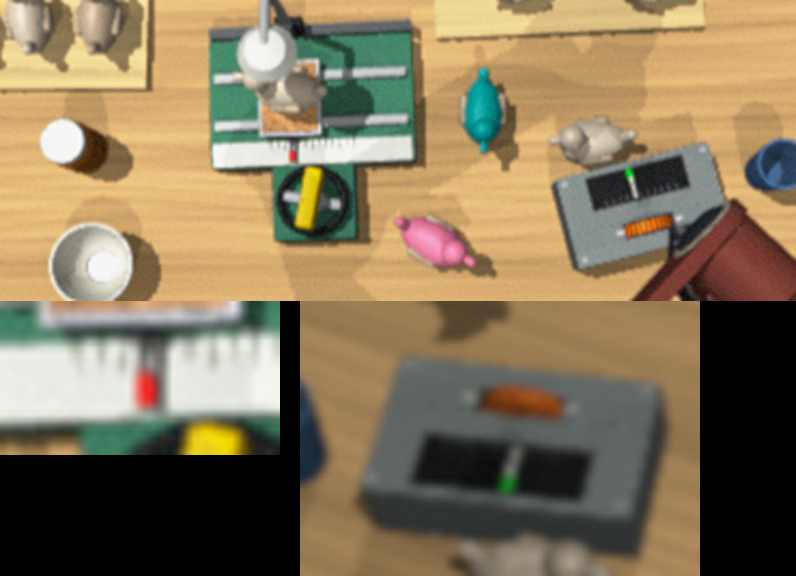

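The final picture shows the needle in line with the green mark at (630,180), the pointer behind the red flag at (148,385), and the duck on its carriage with the bystanders where they were. Handing in.

```bash
python3 -c "
from plant import manip
print(manip.job_done(), manip.state()['time'])"
```

```text
the job is handed in; nothing more can be done
the job is handed in; nothing more can be done
```

The job is done and handed in at about 17 s of the 61 s allowed; no verdict was reported.

**Handwheel:** I turned it about 192° clockwise in one grasp, which moved the carriage about 73.5 mm. Side force peaked at about 17 N when my estimate of the wheel's axis proved up to 6 mm off, and I corrected it as I turned. After release, the carriage middle and the flag read 194.6 and 194.8 mm along the slide. The pointer's own tip read up to about 2 mm short of the flag, because its shadow blurs that reading.

**Edge wheel:** I rolled it with three light strokes and a small correction, at no more than 9 N. After letting go, both cameras put the needle 0.2 to 0.7 mm short of the green mark.

**Last look:** The duck stands on its carriage, and the lamp and the bystanders in view look undisturbed. The brush and spatula were outside the final crop, so I did not check them at the end. The arm was clear of everything.

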